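Turn a specimen case round the post and seat it in its display corner

ROBOT

A 6-joint arm with a two-finger parallel gripper is mounted at the origin on the work surface. World frame = base frame: x ahead of the robot, y to its left, z up, the work surface at z = 0. Lengths are in m, angles in rad, forces in N, time in s.
With the tool pointing down it reaches from about 0.3 to 0.85 m from the base axis. Payload 5.4 kg.
Tool frame: the origin (TCP) lies on the centre line of the jaws, within the pads' length; the fingertips stand 19 mm ahead of it and the grasp point (between the pads) is the TCP (arm.nose_length is the distance from the TCP to the fingertips, in m); z points along the fingers, y is the line along which they close (so a half turn about z gives the same grasp; the last joint's range is limited). The gripper opens to 85 mm and grips with 20 to 120 N. Pads are 22 mm wide; open, the fingers measure 114 mm over their backs; the gripper's body (76 mm by 85 mm) begins 54 mm behind the grasp point. The pads swing forward as they close: fully open they stand 13 mm farther back than shut.
Start: joints at [0.978, 0.158, 1.597, -0, 1.386, -0.21], TCP at [0.215, 0.533, 0.25] pointing down, gripper open.
Joint ranges: [-2.91, 2.91], [-0.94, 2.29], [0.18, 2.7], [-1.29, 4.43], [0.17, 2.64], [-3, 3]. Speed limits (rad/s): [2.57, 2.57, 3.14, 3.14, 3.14, 3.14].

INTERFACE

Orientations are given as a unit quaternion [x, y, z, w].
In Python, from bench import arm gives the robot as it stands. The module is installed in compiled form; this text tells all that it offers.
- The arm moves only by the tool carry_out, never from a script. Its arguments are lists of equal length, an entry for each row: "translation": the shift along the world's x, y, z in m, a list of three; "twist": the turn about the world's z in degrees. In form: {"translation": [[x, y, z], ...], "twist": [twist, ...]}. A call has exactly 5 rows; each row is the pose to reach, as a shift and turn from the pose commanded when the call began; what a row does not reach only later rows make up. A row lasts 1/12 s, in which the tool goes at most 41.7 mm and 7.16 degrees, less where a joint would pass 70% of its speed; a pose out of reach is approached as far as the arm can. A call with a gripper value outside its range is refused whole. "jaw" is the finger opening in m, from 0 to 0.0854, set as the call begins (left out, the last holds). The fingers move at their own pace and stop on an object; "grip_force" is the grip in N (left out, the last holds). Time passes only in rows, so rows that repeat a pose let the fingers close, or fill a call up. It gives the time, the measured TCP pose, the force, the opening and the grip force at its end, in the units of the state.
- arm.get_obs(): the state, without advancing time (a new reading comes with each control period).
- arm.read_camera(name): name is "side" or "top"; returns the picture (480x640x3 uint8, red, green, blue); there is no depth.
- arm.camera_params(name): a dict with "vertical_fov" (degrees; the focal length in pixels is half the picture's height over the tangent of half this angle, whatever the lens; pixels are square), "cx", "cy" (the principal point, pixels), "k1" (the pictures are not rectified: a ray, as slopes to the right and down, at radius r is drawn at 1 + k1 r^2 times it, then the intrinsics apply), "extrinsics" (4x4, takes a point from camera to world coordinates). Camera axes: x right, y up, looking along -z (the intrinsics and any distortion apply to the point x, -y, -z); pixel columns grow to the right and rows downward; lengths in m; the calibration is good to about 2 mm. A picture is of the moment at which its call begins. camera_params takes no time and is no camera call.
- arm.finish_job(): hands the job in; it is judged then, once.
The state is a dict: "clock": time; "joints": joint angles; "joint_vel": joint speeds; "joint_torque": joint torques, N m; "ee_pos": TCP position; "eef_rot": TCP orientation; "ft_force": force on the tool from outside, world axes, zero at the start; "ft_torque": the same for the moment, N m; "finger_gap": finger opening in m; "finger_force": force on a finger pad.
Only numpy, scipy, OpenCV 4.12 (cv2) and the standard library are available. Lean on these libraries where they do the work, as an engineer would, in place of code of your own. Each camera call takes 0.05 s, during which the arm holds its last target. There are 200 camera calls.

TASK

Push the square specimen case up against the rubber-sleeved post and swing it a quarter turn round the post, so that the slot in its side comes to face the end stop. Then slide it along the fence onto the key and hold it pressed home for a second with about 15 newtons, never more than 25, so that it lies flush against both fence and stop; let go of it there. Keep the case flat on the table and leave the other things alone.

Things in the scene. Friction and masses are not known exactly. Their poses are not given: they have to be found in the camera images.
- case: Square wooden case, clear top, 100 x 100 x 42 mm, 0.3 to 0.55 kg, loose on the table; slides at 1.5 to 4 N; too wide to grasp, so push its sides. Origin: centre of underside, z up. A slot 24 mm wide, 18 mm deep, full height, is in the middle of its +x side. It starts before the dock's mouth, on the -y side of the post, slot facing about the dock's +x, its centre 5 to 45 mm to the +x side of the post.
- slot (a point): Mouth of the slot: centre of the case's +x side, 50 mm from the case's origin, 21 mm up.
- dock: Plywood display corner fixed to the table; place and yaw vary. Origin: on the table, where the case's origin lies when home; there the case's +x (slot) points along the dock's +y. Its fence, 30 mm high, 18 mm thick, has its inner face at x = -50 mm, from y = -88 to +68 mm. Slide home along +y, case side against fence and post. The +x and -y sides are open.
- stop: End stop fixed to the dock, bar 100 mm long, 30 mm high, its face at dock y = +50 mm, rubber-faced, hard. Same origin and axes as the dock. At x = 0 a round-nosed key 18 mm wide, 26 mm high sticks out 16 mm to -y and enters the slot with 3 mm to spare each side. Pressed home: the case bears on it with 8 N or more for 0.5 s (a steady push of about 15 N). Over 25 N on any part of the dock is too much.
- post: Fixed rubber-sleeved post, 18 mm diameter, 50 mm high, at the dock's mouth. Origin: on its axis, on the table, at dock (-59, -100) mm; its side is flush with the fence's inner face. Turn the case anticlockwise seen from above: one side bears on the post while the opposite side is pushed nearer its +x end (dock axes).
- jar: Bystander: an open, empty clear glass jar, 66 mm wide, 110 mm tall. Origin: centre of its underside. Not to be moved.
- lid: Bystander: a black jar lid lying on the table, 72 mm wide, 12 mm thick. Origin: centre of its underside. Not to be moved.
- beaker: Bystander: an empty white plastic cup, 70 mm wide at the rim, 90 mm tall. Origin: centre of its underside. Not to be moved.
Not all that is in view belongs to the job. Several things have the shape of the dock; the one meant has the colours described above.

How it is judged:
On the way, in this order (a step that is already met when the one before it is completed fails the run):
1. the case bears on the post while it is part way (about 30 to 60 degrees) round its quarter turn (contact force between case and post above 0.4 N and angle between the x axis of case and the x axis of dock, either way round between 0.52 and 1.05 rad), for 0.1 s.
2. the case, slot over the key, is pressed against the end stop with at least 8 N (x of case in the frame of dock between -0.0025 and 0.0025 m and y of case in the frame of dock above -0.0025 m and angle between the y axis of case and the x axis of dock, either way round below 0.03 rad and y of slot in the frame of dock above 0.04 m and contact force between case and stop above 8 N), for 0.5 s.
At the end, for the whole second after the job is handed in: The case lies still and flat in the corner with the slot over the key: within 2.5 mm of the fence and of the end stop, and square to them within 0.03 rad (x of case in the frame of dock between -0.0025 and 0.0025 m and y of case in the frame of dock above -0.0025 m and angle between the y axis of case and the x axis of dock, either way round below 0.03 rad and y of slot in the frame of dock above 0.04 m and linear speed of case below 0.01 m/s and height (world z) of case below 0.004 m); the robot touches nothing.
It fails at once if the case is pressed on the dock (fence, stop or post) with more than 30 N (contact force between case and dock above 30 N).
It fails at once if the robot pushes the case with more than 35 N (contact force between any of the fingers, the arm and case above 35 N).
It fails at once if the case is lifted or tipped off the table (height (world z) of case above 0.012 m or angle between case's own z axis and vertical above 0.12 rad).
It fails at once if the jar, lid or cup is moved by more than 15 mm (distance of any of jar, lid, beaker from where it was at the start of the episode above 0.015 m).
It also fails if it takes over 69 s, if anything falls off the work surface, if the arm or the gripper's body presses on something with over 40 N, if the wrist force passes 120 N, or if a joint passes its speed limit or range.

## Working session

There is one attempt and no reset: what is moved stays moved. The work goes in short steps, Python scripts to look and compute and a tool call to move; the robot and the scene stay as the last step left them, time stands still between calls to the robot, and variables do not carry over. Pictures are saved under pics/ and viewed, at most 10 in all, crops included, and the job is handed in when it is done.

Besides the shell and the picture viewer there is one more tool, called after "Call:" in YAML: its name, and indented under it one key for each argument. carry_out: Moves the arm, as the interface text tells. Its arguments: {"type":"object","properties":{"translation":{"type":"array"},"twist":{"type":"array"},"jaw":{"type":"number"},"grip_force":{"type":"number"}},"required":["translation","twist"]}

```bash
mkdir -p pics; cat > h.py <<'E'
import numpy as np, cv2
from bench import arm
def cam(n):
    p=arm.camera_params(n); f=240/np.tan(np.radians(p['vertical_fov'])/2)
    return f,p['cx'],p['cy'],p['k1'],np.array(p['extrinsics'])
def ray(n,uv):
    f,cx,cy,k,E=cam(n); uv=np.atleast_2d(uv).astype(float)
    d=(uv-[cx,cy])/f; s=d.copy()
    for _ in range(30): s=d/(1+k*(s**2).sum(1,keepdims=True))
    v=np.c_[s[:,0],-s[:,1],-np.ones(len(s))]@E[:3,:3].T
    return E[:3,3],v
def plane(n,uv,z):
    o,v=ray(n,uv); return o+v*((z-o[2])/v[:,2])[:,None]
def proj(n,P):
    f,cx,cy,k,E=cam(n); q=(np.atleast_2d(P)-E[:3,3])@E[:3,:3]
    s=np.c_[q[:,0],-q[:,1]]/-q[:,2:]; s=s*(1+k*(s**2).sum(1,keepdims=True))
    return s*f+[cx,cy]
def snap(n,name=None):
    im=arm.read_camera(n)[:,:,::-1].copy()
    cv2.imwrite(f'pics/{name or n}.png',im); return im
E
python3 - <<'E'
from h import *
for n in('top','side'):
    snap(n,n+'0'); f,cx,cy,k,E=cam(n); print(n,f,cx,cy,k,E.round(3).tolist())
o=arm.get_obs();print(o['clock'],o['ee_pos'],o['eef_rot'],o['ft_force'])
E
```

```text
top 557.8966724588153 327.6570554073731 230.58397385172768 -0.12662760365303477 [[0.083, 0.971, -0.223, 0.21], [-0.997, 0.082, -0.016, -0.01], [0.003, 0.224, 0.975, 1.494], [0.0, 0.0, 0.0, 1.0]]
side 434.21732875764263 315.7560371280582 243.6664110577737 -0.10948571006759802 [[0.82, 0.367, -0.439, 0.022], [-0.572, 0.554, -0.605, -0.693], [0.021, 0.748, 0.664, 0.812], [0.0, 0.0, 0.0, 1.0]]
0.1 [0.21449712 0.53296147 0.24942879] [ 1.90244205e-01  9.81736450e-01 -7.52442706e-04 -3.44841098e-04] [ 0.28567131  0.09152527 -0.49592701]
```

View pics/top0.png

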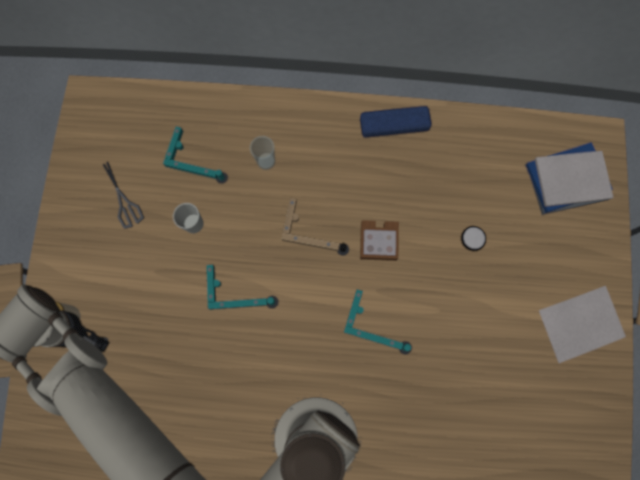

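View pics/side0.png

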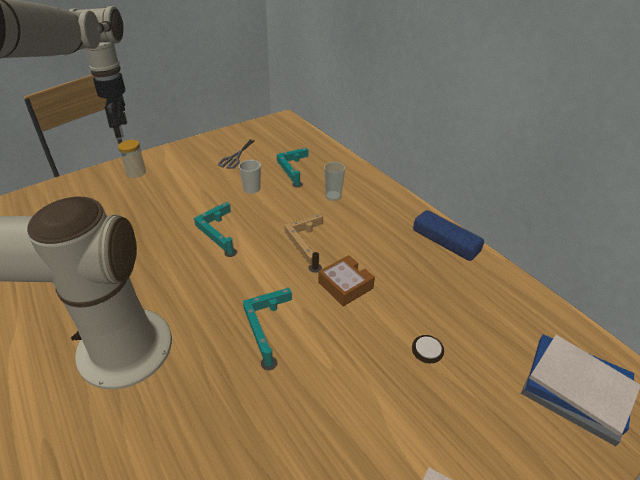

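The top view shows the plywood dock at about (285-345, 200-250), its post at (343,248), and the case at (380,240) with the slot facing up (380,223). The teal docks are decoys. Next, enlarged crops.

```bash
python3 - <<'E'
import cv2,numpy as np
a=cv2.imread('pics/top0.png')[190:270,275:410];b=cv2.imread('pics/side0.png')[205:310,275:385]
a=cv2.resize(a,None,fx=5.9,fy=5.9,interpolation=cv2.INTER_CUBIC)
b=cv2.resize(b,None,fx=5.5,fy=5.5,interpolation=cv2.INTER_CUBIC)
cv2.imwrite('pics/ca.png',np.clip(a*1.6,0,255).astype('uint8'));cv2.imwrite('pics/cb.png',b)
E
```

```text
(no output)
```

View pics/ca.png

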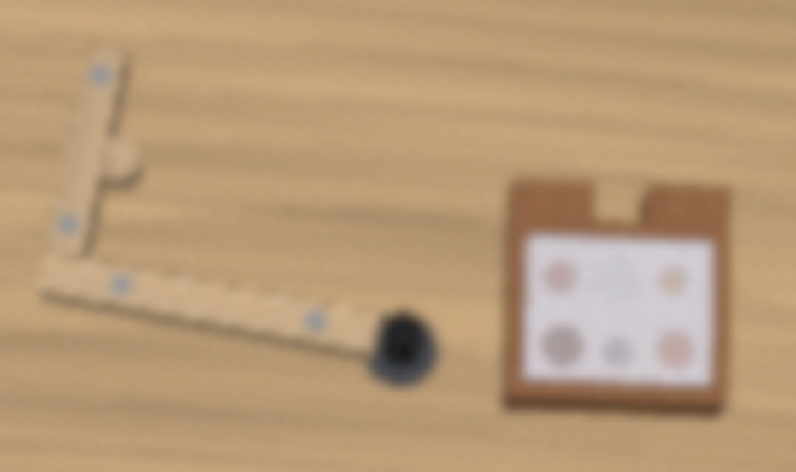

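View pics/cb.png

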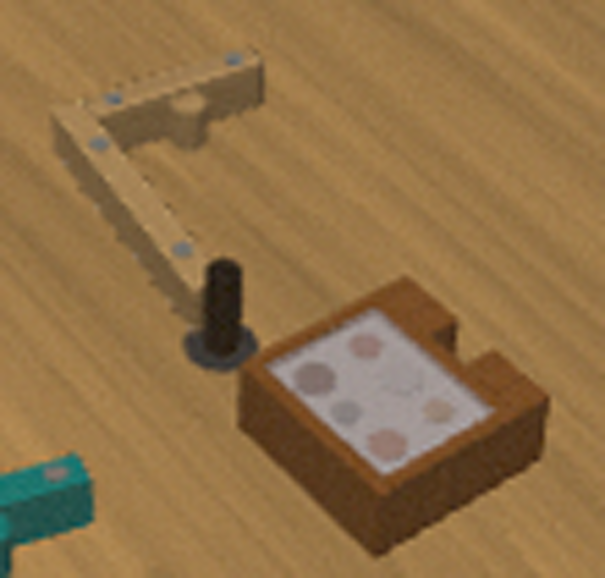

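The crops show the fence screws at ca (120,285),(316,321), the post top at ca (402,338), and the case top corners at ca (512,180),(730,188),(722,405),(505,402). I'll triangulate these against the side crop.

```bash
cat >> h.py <<'E'
def tri(a,b):
    (o1,v1),(o2,v2)=ray('top',a),ray('side',b); out=[]
    for p,q in zip(v1,v2):
        p=p/np.linalg.norm(p);q=q/np.linalg.norm(q)
        t=np.linalg.lstsq(np.c_[p,-q],o2-o1,rcond=None)[0]
        A,B=o1+p*t[0],o2+q*t[1]; out.append(np.r_[(A+B)/2,np.linalg.norm(A-B)])
    return np.array(out)
E
python3 - <<'E'
from h import *
T=lambda q:(np.array(q)+.5)/5.9-.5+[275,190]
S=lambda q:(np.array(q)+.5)/5.5-.5+[275,205]
names=['f1','f2','s1','s2','post','cFL','cFR','cBR','cBL','jl','jr']
t=T([(120,285),(316,321),(100,74),(68,223),(402,335),(512,180),(730,188),(722,402),(505,402)])
s=S([(99,144),(182,249),(233,60),(113,98),(224,266),(405,278),(549,402),(383,491),(240,370)])
X=tri(t,s)
for n,x in zip(names,X):print(n,x.round(4))
P=plane('top',t[:4],.03);print(P.round(4)); P2=plane('side',s[:4],.03);print(P2.round(4))
print('post',plane('top',t[4:5],.05).round(4),plane('side',s[4:5],.05).round(4))
c=plane('top',t[5:],.042);print(c.round(4),c.mean(0));c2=plane('side',s[5:],.042);print(c2.round(4),c2.mean(0))
for d in(P,P2):
    v=d[0]-d[1];w=d[2]-d[3];print('yaw',np.degrees(np.arctan2(-v[0],v[1])),np.degrees(np.arctan2(w[1],w[0])))
for d in(c,c2):
    for i,j in((1,0),(2,3),):
        v=d[j]-d[i];print('cyaw',np.degrees(np.arctan2(-v[0],v[1])))
    for i,j in((3,0),(2,1)):
        v=d[j]-d[i];print('cyaw',np.degrees(np.arctan2(v[1],v[0])))
print(arm.nose_length)
for n,uv in(('jar',(264,162)),('cup',(192,222)),('lid',(473,238))):print(n,plane('top',[uv],0.01).round(3))
E
```

```text
f1 [0.5171 0.0995 0.0306 0.0013]
f2 [0.5075 0.0094 0.0318 0.0018]
s1 [0.6148 0.1187 0.0307 0.0028]
s2 [0.5434 0.1261 0.0313 0.0023]
post [ 0.5016 -0.0304  0.0538  0.0021]
cFL [ 0.5783 -0.0741  0.041   0.0018]
cFR [ 0.5833 -0.1736  0.0394  0.002 ]
cBR [ 0.4848 -0.1759  0.0427  0.001 ]
cBL [ 0.4775 -0.0789  0.0393  0.0013]
[[0.5179 0.0993 0.03  ]
 [0.5087 0.0091 0.03  ]
 [0.6163 0.1182 0.03  ]
 [0.5447 0.1258 0.03  ]]
[[0.5169 0.1003 0.03  ]
 [0.5077 0.0113 0.03  ]
 [0.6139 0.1198 0.03  ]
 [0.5431 0.1278 0.03  ]]
post [[ 0.5014 -0.0301  0.05  ]] [[ 0.505  -0.0274  0.05  ]]
[[ 0.5789 -0.0745  0.042 ]
 [ 0.5835 -0.1738  0.042 ]
 [ 0.4845 -0.1757  0.042 ]
 [ 0.4764 -0.0785  0.042 ]] [ 0.53081603 -0.12562934  0.042     ]
[[ 0.5767 -0.0747  0.042 ]
 [ 0.5804 -0.175   0.042 ]
 [ 0.4857 -0.1755  0.042 ]
 [ 0.4766 -0.0813  0.042 ]] [ 0.52983155 -0.12663916  0.042     ]
yaw -5.803397182856047 -6.101596877683743
yaw -5.9016766155650275 -6.478503870746117
cyaw 2.6746880169489393
cyaw 4.734311220390957
cyaw 2.2546519677884778
cyaw 1.0885280755630078
cyaw 2.1103020221698174
cyaw 5.52269110814524
cyaw 3.7773360765480746
cyaw 0.3148765966456545
0.019
jar [[0.732 0.209 0.01 ]]
cup [[0.543 0.389 0.01 ]]
lid [[ 0.562 -0.386  0.01 ]]
```

Both views agree, and the measured heights match the text. Dock yaw is about -6.0° with its origin near (0.573, 0.064) and the post near (0.503, -0.029). The case centre is near (0.530, -0.126), yaw about 3°. I'm moving to a point behind the case's -y side with the jaws shut.

Call:
carry_out:
  translation:
    - [0.0163,-0.0374,0]
    - [0.0326,-0.0748,0]
    - [0.0489,-0.1122,0]
    - [0.0652,-0.1496,0]
    - [0.0815,-0.187,0]
  twist: [-3.25,-6.5,-9.75,-13,-16.25]
  jaw: 0
  grip_force: 20

```text
clock: 0.52
ee_pos: [0.2962, 0.3445, 0.2498]
eef_rot: [0.328, 0.945, -0.0, -0.0]
ft_force: [1.3, 1.0, 0.3]
finger_gap: 0.0255
finger_force: 0.0
```

Call:
carry_out:
  translation:
    - [0.0163,-0.0374,0]
    - [0.0326,-0.0748,0]
    - [0.0489,-0.1122,0]
    - [0.0652,-0.1496,0]
    - [0.0815,-0.187,0]
  twist: [-3.25,-6.5,-9.75,-13,-16.25]

```text
clock: 0.93
ee_pos: [0.3778, 0.1575, 0.2501]
eef_rot: [0.458, 0.889, 0.0, 0.0]
ft_force: [1.2, -0.2, 0.0]
finger_gap: 0.0
finger_force: 0.0
```

Call:
carry_out:
  translation:
    - [0.0163,-0.0374,0]
    - [0.0326,-0.0748,0]
    - [0.0489,-0.1122,0]
    - [0.0652,-0.1496,0]
    - [0.0815,-0.187,0]
  twist: [-3.25,-6.5,-9.75,-13,-16.25]

```text
clock: 1.35
ee_pos: [0.4594, -0.0297, 0.25]
eef_rot: [0.58, 0.815, 0.0, -0.0]
ft_force: [1.4, -0.0, 0.0]
finger_gap: -0.0005
finger_force: 0.0
```

Call:
carry_out:
  translation:
    - [0.0163,-0.0374,0]
    - [0.0326,-0.0748,0]
    - [0.0489,-0.1122,0]
    - [0.0652,-0.1496,0]
    - [0.0815,-0.187,0]
  twist: [-3.25,-6.5,-9.75,-13,-16.25]

```text
clock: 1.77
ee_pos: [0.541, -0.2165, 0.2496]
eef_rot: [0.689, 0.725, -0.0, -0.0]
ft_force: [0.6, 0.3, 0.0]
finger_gap: 0.0002
finger_force: 0.0
```

Call:
carry_out:
  translation:
    - [0,0,-0.032]
    - [0,0,-0.064]
    - [0,0,-0.096]
    - [0,0,-0.128]
    - [0,0,-0.16]
  twist: [0,0,0,0,0]

```text
clock: 2.18
ee_pos: [0.5403, -0.2145, 0.0884]
eef_rot: [0.688, 0.726, -0.0, -0.0]
ft_force: [-0.3, 0.1, -0.8]
finger_gap: 0.0001
finger_force: 0.0
```

Call:
carry_out:
  translation:
    - [0,0,-0.02]
    - [0,0,-0.038]
    - [0,0,-0.05]
    - [0,0,-0.058]
    - [0,0,-0.058]
  twist: [0,0,0,0,0]

```text
clock: 2.6
ee_pos: [0.5397, -0.214, 0.0306]
eef_rot: [0.688, 0.726, -0.0, -0.002]
ft_force: [0.0, -0.9, -0.1]
finger_gap: 0.0001
finger_force: 0.0
```

Call:
carry_out:
  translation:
    - [0,0.004,0]
    - [0,0.008,0]
    - [0,0.012,0]
    - [0,0.016,0]
    - [0,0.02,0]
  twist: [0,0,0,0,0]

```text
clock: 3.02
ee_pos: [0.5412, -0.1943, 0.0331]
eef_rot: [0.688, 0.726, 0.0, 0.001]
ft_force: [0.3, 1.4, -0.0]
finger_gap: 0.0
finger_force: 0.0
```

Call:
carry_out:
  translation:
    - [0,0.003,0]
    - [0,0.006,0]
    - [0,0.009,0]
    - [0,0.012,0]
    - [0,0.015,0]
  twist: [0,0,0,0,0]

```text
clock: 3.43
ee_pos: [0.541, -0.1798, 0.0324]
eef_rot: [0.688, 0.726, -0.0, 0.0]
ft_force: [-0.2, -2.3, 0.6]
finger_gap: -0.0003
finger_force: 1.1
```

Call:
carry_out:
  translation:
    - [0,0.0025,0]
    - [0,0.005,0]
    - [0,0.0075,0]
    - [0,0.01,0]
    - [0,0.0125,0]
  twist: [0,0,0,0,0]

```text
clock: 3.85
ee_pos: [0.5409, -0.1671, 0.0324]
eef_rot: [0.688, 0.726, -0.0, 0.0]
ft_force: [-0.2, -3.5, 0.4]
finger_gap: 0.0001
finger_force: 1.2
```

Call:
carry_out:
  translation:
    - [0,0.0025,0]
    - [0,0.005,0]
    - [0,0.0075,0]
    - [0,0.01,0]
    - [0,0.0115,0]
  twist: [0,0,0,0,0]

```text
clock: 4.27
ee_pos: [0.5409, -0.1554, 0.0324]
eef_rot: [0.688, 0.726, 0.0, 0.0]
ft_force: [-0.4, -3.1, -0.2]
finger_gap: -0.0001
finger_force: 1.3
```

```bash
cat >> h.py <<'E'
def look(name):
    """case pose from its brown frame + light lid, top view, at z=0.042; prints world & dock"""
    im=snap('top',name); hsv=cv2.cvtColor(im,cv2.COLOR_BGR2HSV)
    return im,hsv
E
python3 - <<'E'
from h import *
im=snap('top','t1'); s=snap('side','s1')
a=cv2.resize(im[190:270,275:410],None,fx=5.9,fy=5.9,interpolation=cv2.INTER_CUBIC)
cv2.imwrite('pics/d.png',np.clip(a*1.6,0,255).astype('uint8'))
a=cv2.resize(s[205:315,265:385],None,fx=5,fy=5,interpolation=cv2.INTER_CUBIC)
cv2.imwrite('pics/ds.png',a)
hsv=cv2.cvtColor(cv2.imread('pics/top0.png'),cv2.COLOR_BGR2HSV)
for u,v in((365,230),(365,245),(395,230),(380,255),(370,240),(380,223),(350,220),(400,270),(285,400)):print(u,v,hsv[v,u])
E
```

```text
365 230 [  5  27 112]
365 245 [162  10 128]
395 230 [11 86 98]
380 255 [ 10  71 100]
370 240 [162  10 128]
380 223 [ 17  95 116]
350 220 [ 17  94 117]
400 270 [ 16  96 117]
285 400 [ 16  94 122]
```

View pics/d.png

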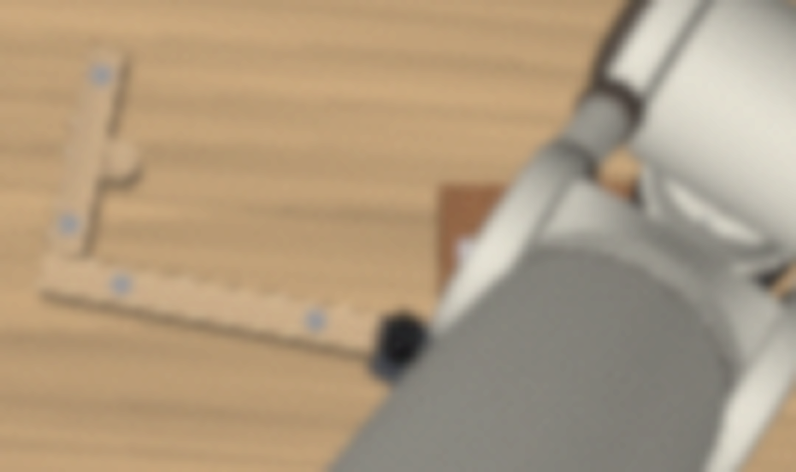

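The arm covers the case in the top view, but its front-left corner shows at d (441,185). It has moved about 31 mm and is still nearly square. The side view may be clearer.

View pics/ds.png

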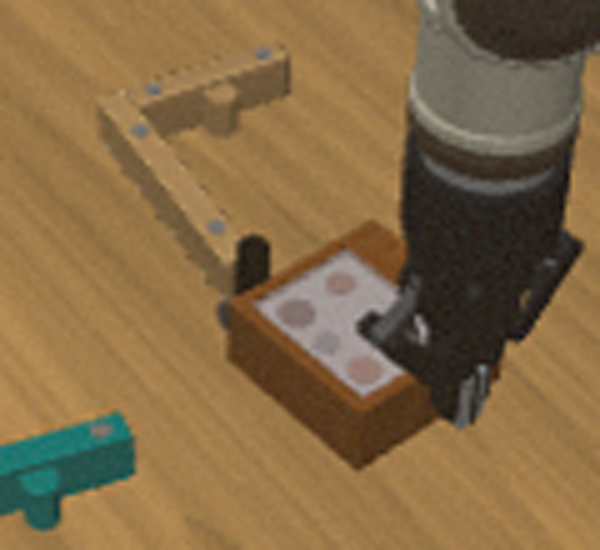

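The side view shows the case close to the post and still nearly square, with corners at FL (374,222), BL (232,297) and BR (360,408).

```bash
cat >> h.py <<'E'
def dock(p,o=(.573,.0643),y=-6.0):
    y=np.radians(y);d=np.atleast_2d(p)[:,:2]-o
    return np.c_[d@[np.cos(y),np.sin(y)],d@[-np.sin(y),np.cos(y)]]*1000
def lidmask(im):
    hsv=cv2.cvtColor(im,cv2.COLOR_BGR2HSV); h,s,v=cv2.split(hsv)
    return hsv
E
python3 - <<'E'
from h import *
p=(np.array([(374,222),(232,297),(360,408)])+.5)/5-.5+[265,205]
c=plane('side',p,.042);print(c.round(4));v=c[0]-c[1];w=c[1]-c[2]
print(np.degrees([np.arctan2(v[1],v[0]),np.arctan2(-w[0],w[1])]),'centre',(c[0]+c[2])/2,dock((c[0]+c[2])/2))
q=(np.array([[441,185]])+.5)/5.9-.5+[275,190];print(plane('top',q,.042))
im=cv2.imread('pics/s1.png');h=cv2.cvtColor(im,cv2.COLOR_BGR2HSV)
f=lambda x,y:h[int(y/5+205),int(x/5+265)]
for n,x,y in(('lid',300,350),('lid',300,270),('frame',360,400),('frame',245,300),('side',290,370),('side',400,430),('table',300,150),('table',300,480),('fence',180,190)):print(n,f(x,y))
E
```

```text
[[ 0.5719 -0.043   0.042 ]
 [ 0.4774 -0.0482  0.042 ]
 [ 0.4855 -0.1457  0.042 ]]
[3.13613138 4.72323459] centre [ 0.52867766 -0.09434296  0.042     ] [[ -27.49683485 -162.40684583]]
[[ 0.57383    -0.04246484  0.042     ]]
lid [ 15 171 119]
lid [ 13 123 120]
frame [ 14 171 118]
frame [ 14 182 122]
side [ 15 163  89]
side [ 15 167  81]
table [ 17 134 160]
table [ 18 137 156]
fence [ 17 124 168]
```

Call:
carry_out:
  translation:
    - [0,0.002,0]
    - [0,0.004,0]
    - [0,0.006,0]
    - [0,0.008,0]
    - [0,0.008,0]
  twist: [0,0,0,0,0]

```text
clock: 4.78
ee_pos: [0.5408, -0.1472, 0.0323]
eef_rot: [0.688, 0.726, 0.0, -0.0]
ft_force: [0.5, -0.6, 1.1]
finger_gap: -0.0001
finger_force: 0.6
```

Call:
carry_out:
  translation:
    - [0,0.001,0]
    - [0,0.002,0]
    - [0,0.003,0]
    - [0,0.003,0]
    - [0,0.003,0]
  twist: [0,0,0,0,0]

```text
clock: 5.2
ee_pos: [0.5413, -0.1455, 0.0324]
eef_rot: [0.688, 0.726, -0.0, 0.001]
ft_force: [2.3, -5.3, -1.8]
finger_gap: -0.0001
finger_force: 3.0
```

The case is on the post (force up to 5 N, finger stopped). Now I shift the finger toward the +x end and start the turn.

Call:
carry_out:
  translation:
    - [0,-0.01,0]
    - [0.012,-0.01,0]
    - [0.025,-0.01,0]
    - [0.025,-0.004,0]
    - [0.025,0.001,0]
  twist: [0,0,0,0,0]

```text
clock: 5.62
ee_pos: [0.5654, -0.1431, 0.0319]
eef_rot: [0.688, 0.726, 0.0, -0.001]
ft_force: [-1.1, -0.2, -0.3]
finger_gap: -0.0001
finger_force: 0.0
```

Call:
carry_out:
  translation:
    - [0.0038,0.0026,0]
    - [0.0077,0.0051,0]
    - [0.0115,0.0077,0]
    - [0.0154,0.0102,0]
    - [0.0192,0.0128,0]
  twist: [2,4,6,8,10]

```text
clock: 6.03
ee_pos: [0.5838, -0.1302, 0.0318]
eef_rot: [0.621, 0.784, -0.0, -0.001]
ft_force: [-0.1, -1.9, 0.7]
finger_gap: 0.0002
finger_force: 0.7
```

Call:
carry_out:
  translation:
    - [0.0033,0.0032,0]
    - [0.0066,0.0064,0]
    - [0.01,0.0095,0]
    - [0.0133,0.0127,0]
    - [0.0166,0.0159,0]
  twist: [2,4,6,8,10]

```text
clock: 6.45
ee_pos: [0.6004, -0.1143, 0.0318]
eef_rot: [0.551, 0.835, -0.0, -0.001]
ft_force: [-0.7, -0.7, -0.4]
finger_gap: 0.0002
finger_force: 0.7
```

```bash
python3 - <<'E'
from h import *
im=snap('top','t2'); s=snap('side','s2')
a=cv2.resize(im[190:270,275:410],None,fx=5.9,fy=5.9,interpolation=cv2.INTER_CUBIC)[:, :]
b=cv2.resize(s[205:315,265:385],None,fx=4,fy=4,interpolation=cv2.INTER_CUBIC)
a=cv2.resize(a,(320,190)); c=np.zeros((440,800,3),'uint8'); c[:,:480]=b; c[:190,480:]=np.clip(a*1.6,0,255)
cv2.imwrite('pics/e.png',c)
E
```

```text
(no output)
```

View pics/e.png

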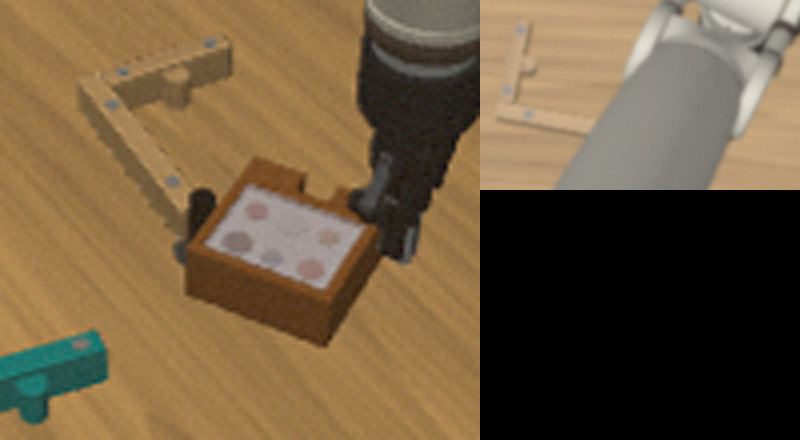

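The case is turning on the post. Corners in the 4x side crop are FL (254,158), BL (190,243), BR (326,290) and FR (380,228), and the finger is at the FR end.

```bash
cat >> h.py <<'E'
def pose(p):  # side-view pixels FL,BL,BR,FR
    c=plane('side',p,.042)[:,:2];m=c.mean(0);x=(c[0]+c[3]-c[1]-c[2]);y=(c[0]+c[1]-c[2]-c[3])
    a=np.arctan2(x[1],x[0]);b=np.arctan2(-y[0],y[1]);t=(a+b)/2
    R=np.array([[np.cos(t),np.sin(t)],[-np.sin(t),np.cos(t)]])
    print('c',m.round(4),'yaw',np.degrees([a,b]).round(1),'dock',dock(m).round(1),'size',np.linalg.norm(c-np.roll(c,1,0),axis=1).round(3))
    print('post in case',(R@([.503,-.029]-m)*1000).round(1),'tool in case',(R@(arm.get_obs()['ee_pos'][:2]-m)*1000).round(1))
E
python3 - <<'E'
from h import *
pose((np.array([(254,158),(190,243),(326,290),(380,228)])+.5)/4-.5+[265,205])
E
```

```text
c [ 0.5362 -0.0773] yaw [25.  22.4] dock [[ -21.8 -144.7]] size [0.103 0.092 0.093 0.067]
post in case [-11.   57.6] tool in case [ 44.5 -59.5]
```

```bash
python3 - <<'E'
from h import *
p=(np.array([(254,158),(190,243),(326,290)])+.5)/4-.5+[265,205]
c=plane('side',p,.042);d=c[0]+c[2]-c[1]
pose(np.r_[p,proj('side',d)])
E
```

```text
c [ 0.5409 -0.0727] yaw [27.8 29.9] dock [[ -17.6 -139.6]] size [0.093 0.092 0.093 0.092]
post in case [-12.1  56.5] tool in case [ 32.6 -65.1]
```

Call:
carry_out:
  translation:
    - [0.0019,0.0031,0]
    - [0.0038,0.0063,0]
    - [0.0058,0.0094,0]
    - [0.0077,0.0126,0]
    - [0.0096,0.0157,0]
  twist: [2,4,6,8,10]

```text
clock: 6.97
ee_pos: [0.6111, -0.0993, 0.0321]
eef_rot: [0.476, 0.879, -0.0, 0.0]
ft_force: [3.9, -1.8, -2.8]
finger_gap: -0.0
finger_force: 1.7
```

Call:
carry_out:
  translation:
    - [0.0013,0.0032,0]
    - [0.0026,0.0063,0]
    - [0.0038,0.0095,0]
    - [0.0051,0.0126,0]
    - [0.0064,0.0158,0]
  twist: [2,4,6,8,10]

```text
clock: 7.38
ee_pos: [0.6189, -0.0842, 0.0328]
eef_rot: [0.398, 0.917, 0.0, 0.002]
ft_force: [6.4, -3.4, -3.8]
finger_gap: 0.0001
finger_force: 3.4
```

```bash
cat >> h.py <<'E'
def auto(name):
    im=snap('side',name); hsv=cv2.cvtColor(im,cv2.COLOR_BGR2HSV).astype(int)
    H,S,V=hsv[...,0],hsv[...,1],hsv[...,2]
    roi=np.zeros(H.shape,bool); roi[205:320,265:400]=True
    brown=(S>148)&(V<140)&(V>55)&(H<24)&roi
    lid=(S<70)&(V>110)&roi
    def big(m):
        n,l,st,_=cv2.connectedComponentsWithStats(m.astype('uint8'))
        return l==1+np.argmax(st[1:,4])
    lab=big(brown)
    c=max(cv2.findContours(lab.astype('uint8'),cv2.RETR_EXTERNAL,cv2.CHAIN_APPROX_NONE)[0],key=cv2.contourArea)
    hull=cv2.approxPolyDP(cv2.convexHull(c),1.5,True)[:,0]
    print('brown hull',hull.tolist())
    lab=big(lid); ys,xs=np.nonzero(lab)
    w=plane('side',np.c_[xs,ys],.042)[:,:2]
    r=cv2.minAreaRect((w*1000).astype(np.float32)); print('lid rect',r, 'area',len(xs))
E
python3 - <<'E'
from h import *
auto('s3')
im=cv2.imread('pics/s3.png');cv2.imwrite('pics/e3.png',cv2.resize(im[205:315,265:385],None,fx=5,fy=5,interpolation=cv2.INTER_CUBIC))
E
```

```text
brown hull [[323, 243], [357, 248], [358, 254], [353, 284], [316, 279], [315, 268]]
lid rect ((542.9693603515625, -72.3018569946289), (64.22759246826172, 83.05012512207031), 44.745880126953125) area 559
```

View pics/e3.png

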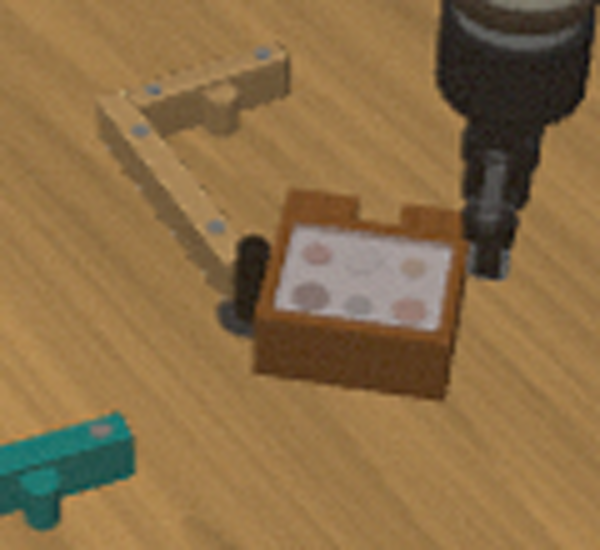

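The case is about 45° round (51° to the dock), bearing on the post at case-x of about -6 mm, with the finger at about +38 mm. Continuing.

Call:
carry_out:
  translation:
    - [0.0009,0.0032,0]
    - [0.0018,0.0064,0]
    - [0.0026,0.0095,0]
    - [0.0035,0.0127,0]
    - [0.0044,0.0159,0]
  twist: [2,4,6,8,10]

```text
clock: 7.85
ee_pos: [0.6248, -0.0685, 0.0335]
eef_rot: [0.317, 0.948, 0.0, 0.004]
ft_force: [9.9, -2.7, -3.6]
finger_gap: -0.0
finger_force: 4.9
```

Call:
carry_out:
  translation:
    - [0.0007,0.0036,0]
    - [0.0014,0.0071,0]
    - [0.002,0.0107,0]
    - [0.0027,0.0142,0]
    - [0.0034,0.0178,0]
  twist: [2,4,6,8,10]

```text
clock: 8.27
ee_pos: [0.6289, -0.0504, 0.034]
eef_rot: [0.233, 0.972, 0.0, 0.005]
ft_force: [11.5, -0.3, -3.9]
finger_gap: 0.0
finger_force: 5.2
```

```bash
cat >> h.py <<'E'
def est(name,near):
    """case pose from lid rectangle in the side view; near = expected yaw deg; prints lever data"""
    im=snap('side',name); hsv=cv2.cvtColor(im,cv2.COLOR_BGR2HSV).astype(int)
    m=(hsv[...,1]<70)&(hsv[...,2]>110); m[:205]=0;m[320:]=0;m[:,:265]=0;m[:,400:]=0
    n,l,st,_=cv2.connectedComponentsWithStats(m.astype('uint8')); l=l==1+np.argmax(st[1:,4])
    ys,xs=np.nonzero(l); (cx,cy),sz,a=cv2.minAreaRect((plane('side',np.c_[xs,ys],.042)[:,:2]*1000).astype(np.float32))
    a=min((a+90*k for k in range(-3,4)),key=lambda q:abs(q-near)); t=np.radians(a)
    c=np.array([cx,cy])/1000+.008*np.array([np.cos(t),np.sin(t)])
    R=np.array([[np.cos(t),np.sin(t)],[-np.sin(t),np.cos(t)]]);o=arm.get_obs()
    print('yaw',round(a,1),'rel',round(a+6-90,1),'c',c.round(4),'dock',dock(c).round(1),'lid',np.round(sz),l.sum())
    print('post in case',(R@([.503,-.029]-c)*1000).round(1),'tool in case',(R@(o['ee_pos'][:2]-c)*1000).round(1),'tool dock',dock(o['ee_pos']).round(1),o['ee_pos'].round(4),o['ft_force'].round(1))
E
python3 - <<'E'
from h import *
est('s4',64)
E
```

```text
yaw 61.1 rel -22.9 c [ 0.5565 -0.0545] dock [[  -4.  -119.9]] lid [65. 84.] 550
post in case [-3.6 59.2] tool in case [ 39.3 -61.1] tool dock [[  67.6 -107.5]] [ 0.629  -0.0497  0.0339] [12.3 -0.4 -4.3]
```

Call:
carry_out:
  translation:
    - [0.0005,0.0034,0]
    - [0.001,0.0068,0]
    - [0.0015,0.0102,0]
    - [0.002,0.0136,0]
    - [0.002,0.017,0]
  twist: [2,4,6,8,10]

```text
clock: 8.73
ee_pos: [0.6304, -0.0328, 0.0336]
eef_rot: [0.147, 0.989, 0.0, 0.004]
ft_force: [10.8, 0.3, -2.9]
finger_gap: 0.0003
finger_force: 5.0
```

Call:
carry_out:
  translation:
    - [0,0.003,0]
    - [0,0.006,0]
    - [-0.0003,0.009,0]
    - [-0.0006,0.012,0]
    - [-0.001,0.015,0]
  twist: [2,4,6,8,10]

```text
clock: 9.15
ee_pos: [0.63, -0.0175, 0.0339]
eef_rot: [0.061, 0.998, 0.0, 0.005]
ft_force: [12.8, 2.0, -4.0]
finger_gap: 0.0004
finger_force: 5.8
```

```bash
python3 - <<'E'
from h import *
est('s5',80)
E
```

```text
yaw 77.6 rel -6.4 c [ 0.5607 -0.0413] dock [[  -1.2 -106.3]] lid [65. 83.] 530
post in case [-0.3 59. ] tool in case [ 38.7 -62.3] tool dock [[ 65.  -74.8]] [ 0.6299 -0.0169  0.0339] [12.4  1.4 -3.5]
```

Call:
carry_out:
  translation:
    - [-0.0004,0.001,0]
    - [-0.0008,0.002,0]
    - [-0.0012,0.003,0]
    - [-0.0016,0.004,0]
    - [-0.002,0.005,0]
  twist: [1,2,3,4,5]

```text
clock: 9.62
ee_pos: [0.6295, -0.0124, 0.0347]
eef_rot: [0.018, 1.0, 0.0, 0.007]
ft_force: [16.8, 3.2, -3.3]
finger_gap: -0.0
finger_force: 7.7
```

```bash
python3 - <<'E'
from h import *
est('s6',84)
E
```

```text
yaw 79.3 rel -4.7 c [ 0.5614 -0.0392] dock [[  -0.7 -104.2]] lid [65. 84.] 535
post in case [-0.9 59.2] tool in case [ 39.2 -61.9] tool dock [[ 64.2 -70.2]] [ 0.6295 -0.0122  0.0348] [15.7  3.  -4. ]
```

The tool had twisted ahead of the case. I'm backing off, shifting toward the leading end, squaring the tool and pressing the case onto the fence again.

Call:
carry_out:
  translation:
    - [0.008,-0.001,0]
    - [0.008,-0.001,0]
    - [0.0093,0.011,0]
    - [0.0093,0.011,0]
    - [0.0055,0.0115,0]
  twist: [0,-2,-4,-4,-4]

```text
clock: 10.08
ee_pos: [0.6308, -0.0007, 0.0325]
eef_rot: [0.051, 0.999, 0.0, 0.002]
ft_force: [12.8, 3.3, -1.5]
finger_gap: -0.0001
finger_force: 6.4
```

Call:
carry_out:
  translation:
    - [-0.001,0.0001,0]
    - [-0.002,0.0002,0]
    - [-0.003,0.0003,0]
    - [-0.004,0.0004,0]
    - [-0.0047,0.0005,0]
  twist: [0,0,0,0,0]

```text
clock: 10.5
ee_pos: [0.6307, -0.0008, 0.0349]
eef_rot: [0.052, 0.999, 0.0, 0.008]
ft_force: [17.8, 4.5, -4.3]
finger_gap: 0.0001
finger_force: 8.2
```

```bash
python3 - <<'E'
from h import *
est('s7',84)
E
```

```text
yaw 79.7 rel -4.3 c [ 0.5617 -0.0391] dock [[  -0.4 -104. ]] lid [66. 83.] 536
post in case [-0.6 59.6] tool in case [ 50.1 -61. ] tool dock [[ 64.2 -58.7]] [ 0.6307 -0.0008  0.035 ] [15.7  3.4 -3.4]
```

The finger rested at two points along the face. They put the face at yaw 84°, and it no longer yields to 17 N at the leading end, so the case is flush on both post and fence. I'm backing off and going round behind it with the fingers spread to 50 mm.

Call:
carry_out:
  translation:
    - [0.01,-0.001,0]
    - [0.02,-0.002,0.005]
    - [0.02,-0.002,0.03]
    - [0.02,-0.002,0.06]
    - [0.02,-0.002,0.075]
  twist: [0,0,0,0,0]

```text
clock: 10.97
ee_pos: [0.6459, -0.0033, 0.1103]
eef_rot: [0.051, 0.999, -0.0, 0.001]
ft_force: [0.7, -0.7, 1.2]
finger_gap: -0.0002
finger_force: 0.0
```

Call:
carry_out:
  translation:
    - [-0.0179,-0.0245,0]
    - [-0.0358,-0.049,0]
    - [-0.0537,-0.0735,0]
    - [-0.0716,-0.098,0]
    - [-0.0895,-0.1225,0]
  twist: [-7,-14,-21,-28,-35]
  jaw: 0.05

```text
clock: 11.38
ee_pos: [0.5538, -0.1262, 0.107]
eef_rot: [0.352, 0.936, -0.0, -0.0]
ft_force: [0.3, -0.7, 0.1]
finger_gap: 0.05
finger_force: 0.0
```

Call:
carry_out:
  translation:
    - [0,0,0]
    - [0,0,0]
    - [0,0,0]
    - [0,0,0]
    - [0,0,0]
  twist: [-7,-14,-21,-28,-35]

```text
clock: 11.8
ee_pos: [0.5546, -0.1254, 0.107]
eef_rot: [0.618, 0.787, -0.0, -0.001]
ft_force: [-0.7, 0.2, -0.8]
finger_gap: 0.0497
finger_force: 0.0
```

Call:
carry_out:
  translation:
    - [0,0,0]
    - [0,0,0]
    - [0,0,0]
    - [0,0,0]
    - [0,0,0]
  twist: [-7,-14,-20,-20,-20]

```text
clock: 12.22
ee_pos: [0.555, -0.1253, 0.1071]
eef_rot: [0.742, 0.671, -0.0, -0.0]
ft_force: [0.0, 0.2, 0.0]
finger_gap: 0.0505
finger_force: 0.0
```

```bash
python3 - <<'E'
from h import *
est('s8',84)
t=snap('top','t8')
a=cv2.resize(t[195:275,275:395],None,fx=4,fy=4,interpolation=cv2.INTER_CUBIC)
s=cv2.imread('pics/s8.png');b=cv2.resize(s[200:310,270:375],None,fx=5,fy=5,interpolation=cv2.INTER_CUBIC)
cv2.imwrite('pics/f.png',b)
E
```

```text
yaw 79.3 rel -4.7 c [ 0.5449 -0.0373] dock [[ -17.3 -104. ]] lid [65. 48.] 298
post in case [ 0.4 42.8] tool in case [-84.5 -26.4] tool dock [[   2.1 -190.4]] [ 0.5551 -0.1253  0.1071] [-0.5 -0.   0.4]
```

View pics/f.png

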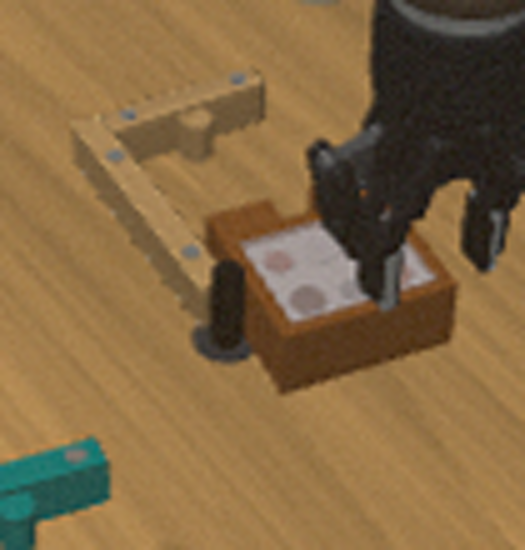

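The case is beside the post with its leading corner by the fence, the slot faces the key, and the fingers are behind the case. I'm descending and pushing along the fence.

Call:
carry_out:
  translation:
    - [0,0,-0.02]
    - [0,0,-0.04]
    - [0,0,-0.06]
    - [0,0,-0.072]
    - [0,0,-0.079]
  twist: [0,0,0,0,0]

```text
clock: 12.73
ee_pos: [0.5544, -0.1247, 0.0264]
eef_rot: [0.742, 0.67, -0.001, -0.001]
ft_force: [0.1, -0.4, -0.4]
finger_gap: 0.05
finger_force: 0.0
```

Call:
carry_out:
  translation:
    - [0.0004,0.004,0]
    - [0.0008,0.008,0]
    - [0.0012,0.012,0]
    - [0.0016,0.016,0]
    - [0.002,0.02,0]
  twist: [0,0,0,0,0]

```text
clock: 13.15
ee_pos: [0.5585, -0.1049, 0.0294]
eef_rot: [0.743, 0.67, 0.0, 0.001]
ft_force: [-0.1, 0.1, -0.4]
finger_gap: 0.0503
finger_force: 0.0
```

Call:
carry_out:
  translation:
    - [0.0003,0.003,0]
    - [0.0006,0.006,0]
    - [0.0009,0.009,0]
    - [0.0013,0.012,0]
    - [0.0016,0.015,0]
  twist: [0,0,0,0,0]

```text
clock: 13.57
ee_pos: [0.5602, -0.0908, 0.029]
eef_rot: [0.743, 0.67, 0.0, 0.001]
ft_force: [1.2, -4.0, 1.5]
finger_gap: 0.0499
finger_force: 2.3
```

```bash
python3 - <<'E'
from h import *
est('s9',84)
p=(np.array([(207,215),(282,330)])+.5)/5-.5+[270,200];c=plane('side',p,.042);print(c.round(4),dock(c))
p=(np.array([(110,120),(212,258)])+.5)/5-.5+[270,200];c=plane('side',p,.03);print(c.round(4),dock(c))
E
```

```text
yaw 56.9 rel -27.1 c [0.7056 0.0769] dock [[130.5  26.4]] lid [58. 88.] 283
post in case [-199.4  111.8] tool in case [-219.5   30.8] tool dock [[   3.1 -154.9]] [ 0.5599 -0.0901  0.0288] [ 1.  -3.6  1.5]
[[ 0.5238  0.0194  0.042 ]
 [ 0.5057 -0.074   0.042 ]] [[ -44.25620146  -49.77878258]
 [ -52.42730539 -144.58885663]]
[[0.5317 0.1288 0.03  ]
 [0.5143 0.0006 0.03  ]] [[-47.79408763  59.82977043]
 [-51.72983861 -69.5258293 ]]
```

Call:
carry_out:
  translation:
    - [0.0003,0.004,0]
    - [0.0006,0.008,0]
    - [0.0009,0.012,0]
    - [0.0012,0.016,0]
    - [0.0015,0.02,0]
  twist: [0,0,0,0,0]

```text
clock: 14.03
ee_pos: [0.561, -0.0702, 0.0284]
eef_rot: [0.743, 0.67, 0.0, 0.0]
ft_force: [2.4, -4.5, 0.2]
finger_gap: 0.0495
finger_force: 2.1
```

Call:
carry_out:
  translation:
    - [0.0003,0.004,0]
    - [0.0006,0.008,0]
    - [0.0009,0.012,0]
    - [0.0012,0.016,0]
    - [0.0015,0.02,0]
  twist: [0,0,0,0,0]

```text
clock: 14.45
ee_pos: [0.5623, -0.0499, 0.0282]
eef_rot: [0.743, 0.67, -0.0, -0.0]
ft_force: [2.9, -4.0, 0.7]
finger_gap: 0.0501
finger_force: 2.0
```

```bash
python3 - <<'E'
from h import *
o=arm.get_obs();print(dock(o['ee_pos']),o['ft_force'],o['ft_torque'])
t=snap('top','t10');s=snap('side','s10')
a=cv2.resize(s[200:300,270:375],None,fx=5,fy=5,interpolation=cv2.INTER_CUBIC)
b=cv2.resize(t[195:275,275:365],None,fx=2.9,fy=2.9,interpolation=cv2.INTER_CUBIC)
c=np.zeros((500,795,3),'uint8');c[:,:525]=a;c[:b.shape[0],525:525+b.shape[1]]=np.clip(b*1.5,0,255)
cv2.imwrite('pics/g.png',c)
E
```

```text
[[   1.2667482  -114.64893656]] [ 2.90294785 -4.04894429  0.74862519] [-0.65417202 -0.34187635 -0.00750671]
```

View pics/g.png

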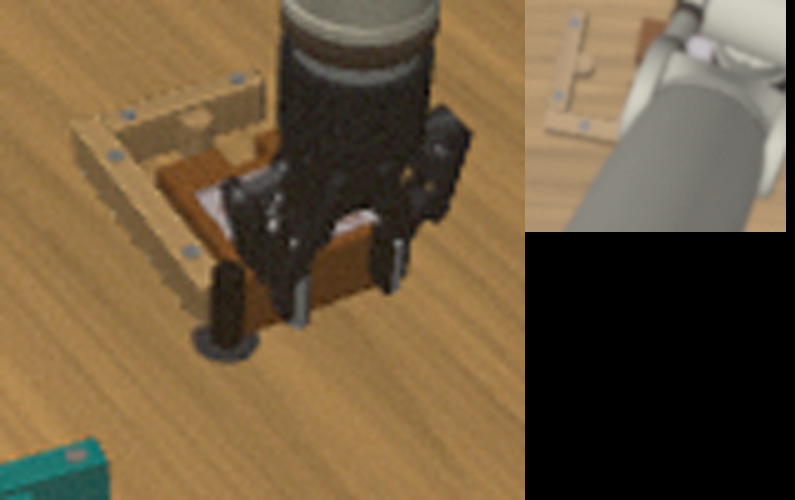

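The case lies along the fence with its slot lined up with the key. Continuing home, slowing near the key.

Call:
carry_out:
  translation:
    - [0.0003,0.004,0]
    - [0.0006,0.008,0]
    - [0.0009,0.012,0]
    - [0.0012,0.016,0]
    - [0.0015,0.02,0]
  twist: [0,0,0,0,0]

```text
clock: 14.97
ee_pos: [0.5633, -0.0295, 0.0279]
eef_rot: [0.743, 0.67, -0.0, -0.001]
ft_force: [0.5, -1.7, -1.7]
finger_gap: 0.0498
finger_force: 1.0
```

Call:
carry_out:
  translation:
    - [0.0002,0.002,0]
    - [0.0004,0.004,0]
    - [0.0006,0.006,0]
    - [0.0008,0.008,0]
    - [0.001,0.01,0]
  twist: [0,0,0,0,0]

```text
clock: 15.38
ee_pos: [0.5646, -0.02, 0.0282]
eef_rot: [0.743, 0.67, -0.0, -0.0]
ft_force: [-0.1, -1.4, -1.2]
finger_gap: 0.0496
finger_force: 0.8
```

Call:
carry_out:
  translation:
    - [0.0002,0.002,0]
    - [0.0004,0.004,0]
    - [0.0006,0.006,0]
    - [0.0008,0.008,0]
    - [0.001,0.01,0]
  twist: [0,0,0,0,0]

```text
clock: 15.8
ee_pos: [0.5658, -0.0101, 0.0283]
eef_rot: [0.743, 0.67, -0.0, -0.0]
ft_force: [-0.4, -1.8, -1.8]
finger_gap: 0.05
finger_force: 0.8
```

Call:
carry_out:
  translation:
    - [0.0001,0.0012,0]
    - [0.0002,0.0024,0]
    - [0.0003,0.0036,0]
    - [0.0004,0.0048,0]
    - [0.0005,0.006,0]
  twist: [0,0,0,0,0]

```text
clock: 16.22
ee_pos: [0.5663, -0.0042, 0.0283]
eef_rot: [0.743, 0.67, -0.0, -0.0]
ft_force: [-0.3, -2.3, -2.5]
finger_gap: 0.0498
finger_force: 0.8
```

Call:
carry_out:
  translation:
    - [0,0.0006,0]
    - [0.0001,0.0012,0]
    - [0.0001,0.0018,0]
    - [0.0002,0.0024,0]
    - [0.0002,0.003,0]
  twist: [0,0,0,0,0]

```text
clock: 16.63
ee_pos: [0.5665, -0.0012, 0.0283]
eef_rot: [0.743, 0.67, 0.0, 0.0]
ft_force: [-0.6, -1.3, -1.3]
finger_gap: 0.0498
finger_force: 0.8
```

Call:
carry_out:
  translation:
    - [0,0.0006,0]
    - [0.0001,0.0012,0]
    - [0.0001,0.0018,0]
    - [0.0002,0.0024,0]
    - [0.0002,0.003,0]
  twist: [0,0,0,0,0]

```text
clock: 17.05
ee_pos: [0.5667, 0.0018, 0.0283]
eef_rot: [0.743, 0.67, 0.0, 0.0]
ft_force: [0.6, -1.9, -1.7]
finger_gap: 0.0501
finger_force: 0.9
```

Call:
carry_out:
  translation:
    - [0,0.0004,0]
    - [0.0001,0.0008,0]
    - [0.0001,0.0012,0]
    - [0.0002,0.0016,0]
    - [0.0002,0.002,0]
  twist: [0,0,0,0,0]

```text
clock: 17.47
ee_pos: [0.5669, 0.0036, 0.0283]
eef_rot: [0.743, 0.67, -0.0, 0.0]
ft_force: [0.3, -3.2, -0.9]
finger_gap: 0.0502
finger_force: 2.1
```

Call:
carry_out:
  translation:
    - [0,0.0005,0]
    - [0.0001,0.001,0]
    - [0.0001,0.001,0]
    - [0.0001,0.001,0]
    - [0.0001,0.001,0]
  twist: [0,0,0,0,0]

```text
clock: 17.88
ee_pos: [0.5669, 0.0036, 0.0283]
eef_rot: [0.743, 0.67, -0.001, 0.001]
ft_force: [-2.1, -6.9, -0.3]
finger_gap: 0.0501
finger_force: 3.6
```

Call:
carry_out:
  translation:
    - [0,0.0005,0]
    - [0.0001,0.001,0]
    - [0.0001,0.001,0]
    - [0.0001,0.001,0]
    - [0.0001,0.001,0]
  twist: [0,0,0,0,0]

```text
clock: 18.3
ee_pos: [0.5669, 0.0036, 0.0284]
eef_rot: [0.743, 0.67, -0.001, 0.001]
ft_force: [-1.9, -11.2, -0.9]
finger_gap: 0.0498
finger_force: 5.6
```

The stop is reached: force rises about 4 N/mm with no further travel. I'm bringing it to about 15 N and holding.

Call:
carry_out:
  translation:
    - [0,0.0005,0]
    - [0.0001,0.001,0]
    - [0.0001,0.001,0]
    - [0.0001,0.001,0]
    - [0.0001,0.001,0]
  twist: [0,0,0,0,0]

```text
clock: 18.72
ee_pos: [0.5669, 0.0037, 0.0284]
eef_rot: [0.743, 0.67, -0.002, 0.001]
ft_force: [-3.6, -15.4, 0.6]
finger_gap: 0.0502
finger_force: 7.7
```

Call:
carry_out:
  translation:
    - [0,0,0]
    - [0,0,0]
    - [0,0,0]
    - [0,0,0]
    - [0,0,0]
  twist: [0,0,0,0,0]

```text
clock: 19.13
ee_pos: [0.5669, 0.0037, 0.0284]
eef_rot: [0.743, 0.67, -0.002, 0.001]
ft_force: [-2.8, -14.5, 0.2]
finger_gap: 0.05
finger_force: 7.7
```

Call:
carry_out:
  translation:
    - [0,0,0]
    - [0,0,0]
    - [0,0,0]
    - [0,0,0]
    - [0,0,0]
  twist: [0,0,0,0,0]

```text
clock: 19.55
ee_pos: [0.5669, 0.0036, 0.0284]
eef_rot: [0.743, 0.67, -0.002, 0.001]
ft_force: [-3.3, -14.9, 1.0]
finger_gap: 0.0502
finger_force: 7.7
```

Call:
carry_out:
  translation:
    - [0,-0.002,0]
    - [-0.0005,-0.005,0]
    - [-0.001,-0.01,0]
    - [-0.002,-0.02,0]
    - [-0.003,-0.03,0]
  twist: [0,0,0,0,0]

```text
clock: 19.97
ee_pos: [0.5642, -0.0236, 0.0284]
eef_rot: [0.742, 0.67, 0.0, 0.0]
ft_force: [-0.6, 0.1, -0.9]
finger_gap: 0.0497
finger_force: 0.0
```

Call:
carry_out:
  translation:
    - [0,0,0.02]
    - [0,0,0.05]
    - [0,0,0.09]
    - [0,0,0.13]
    - [0,0,0.16]
  twist: [0,0,0,0,0]

```text
clock: 20.38
ee_pos: [0.565, -0.0242, 0.1919]
eef_rot: [0.743, 0.669, 0.001, 0.001]
ft_force: [0.9, -0.8, -0.2]
finger_gap: 0.0497
finger_force: 0.0
```

Call:
carry_out:
  translation:
    - [0,-0.04,0]
    - [0,-0.08,0]
    - [0,-0.12,0]
    - [0,-0.16,0]
    - [0,-0.2,0]
  twist: [7,14,21,28,35]
  jaw: 0

```text
clock: 20.8
ee_pos: [0.5637, -0.2241, 0.1885]
eef_rot: [0.51, 0.86, 0.0, 0.0]
ft_force: [0.6, -0.2, 0.3]
finger_gap: 0.0001
finger_force: 0.0
```

```bash
cat >> h.py <<'E'
def fin(name):
    """lid rectangle (top & side), compared with the initial one"""
    for n in('top','side'):
        for nm in(n+'0',name+n):
            if nm!=n+'0': snap(n,nm)
            im=cv2.imread(f'pics/{nm}.png'); hsv=cv2.cvtColor(im,cv2.COLOR_BGR2HSV).astype(int)
            m=(hsv[...,1]<(45 if n=='top' else 70))&(hsv[...,2]>105)
            z=np.zeros(m.shape,bool); z[205:275,300:405]=True
            if n=='side': z[:]=0; z[200:320,280:400]=True
            m&=z; k,l,st,_=cv2.connectedComponentsWithStats(m.astype('uint8')); l=l==1+np.argmax(st[1:,4])
            ys,xs=np.nonzero(l); (cx,cy),sz,a=cv2.minAreaRect((plane(n,np.c_[xs,ys],.042)[:,:2]*1000).astype(np.float32))
            print(nm,'lid',round(cx,1),round(cy,1),np.round(sz),'yaw mod90',round(a%90,1),'dock',dock([cx/1000,cy/1000]).round(1),l.sum())
E
python3 - <<'E'
from h import *
o=arm.get_obs();print(o['ee_pos'])
fin('f1')
E
```

```text
[ 0.56366236 -0.22409067  0.18851774]
top0 lid 523.1 -127.0 [66. 83.] yaw mod90 4.0 dock [[ -29.7 -195.5]] 770
f1top lid 572.3 53.6 [67. 84.] yaw mod90 84.4 dock [[  0.4 -10.7]] 725
side0 lid 521.8 -125.8 [65. 83.] yaw mod90 2.7 dock [[ -31.  -194.4]] 631
f1side lid 571.2 54.6 [64. 82.] yaw mod90 84.3 dock [[-0.8 -9.8]] 444
```

The case is home by measurement: yaw 84.3° against 84°, and x within about 1 mm. To be sure of the fence, I'll nudge it lightly from the +x side and then press home once more.

Call:
carry_out:
  translation:
    - [0.009,0.027,0]
    - [0.018,0.054,0]
    - [0.027,0.081,0]
    - [0.036,0.108,0]
    - [0.045,0.135,0]
  twist: [5.5,11,16.5,22,27.5]

```text
clock: 21.32
ee_pos: [0.6092, -0.0856, 0.1883]
eef_rot: [0.292, 0.956, 0.0, -0.0]
ft_force: [0.3, -0.5, 0.0]
finger_gap: 0.0003
finger_force: 0.0
```

Call:
carry_out:
  translation:
    - [0.009,0.027,0]
    - [0.018,0.054,0]
    - [0.027,0.081,0]
    - [0.036,0.108,0]
    - [0.045,0.135,0]
  twist: [5.5,11,16.5,22,27.5]

```text
clock: 21.73
ee_pos: [0.6542, 0.0496, 0.1883]
eef_rot: [0.056, 0.998, 0.0, -0.0]
ft_force: [-0.2, 0.2, 0.2]
finger_gap: 0.0001
finger_force: 0.0
```

Call:
carry_out:
  translation:
    - [0,0,-0.035]
    - [0,0,-0.07]
    - [0,0,-0.105]
    - [0,0,-0.135]
    - [0,0,-0.158]
  twist: [0,0,0,0,0]

```text
clock: 22.15
ee_pos: [0.6522, 0.0485, 0.0269]
eef_rot: [0.059, 0.998, 0.0, -0.002]
ft_force: [0.9, 0.4, 0.5]
finger_gap: -0.0003
finger_force: 0.0
```

Call:
carry_out:
  translation:
    - [-0.003,0.0003,0]
    - [-0.006,0.0006,0]
    - [-0.009,0.0009,0]
    - [-0.012,0.0012,0]
    - [-0.015,0.0015,0]
  twist: [0,0,0,0,0]

```text
clock: 22.57
ee_pos: [0.6405, 0.0496, 0.0329]
eef_rot: [0.058, 0.998, -0.0, 0.002]
ft_force: [0.7, 0.1, 0.4]
finger_gap: 0.0
finger_force: 0.0
```

Call:
carry_out:
  translation:
    - [-0.0008,0.0001,0]
    - [-0.0016,0.0002,0]
    - [-0.0024,0.0003,0]
    - [-0.0032,0.0003,0]
    - [-0.004,0.0004,0]
  twist: [0,0,0,0,0]

```text
clock: 22.98
ee_pos: [0.6352, 0.0501, 0.0304]
eef_rot: [0.058, 0.998, -0.0, 0.0]
ft_force: [-0.8, -0.1, 0.2]
finger_gap: 0.0
finger_force: 0.0
```

Call:
carry_out:
  translation:
    - [-0.0005,0,0]
    - [-0.001,0.0001,0]
    - [-0.0015,0.0002,0]
    - [-0.002,0.0002,0]
    - [-0.002,0.0002,0]
  twist: [0,0,0,0,0]

```text
clock: 23.4
ee_pos: [0.6331, 0.0503, 0.0302]
eef_rot: [0.058, 0.998, -0.0, -0.0]
ft_force: [0.6, 0.4, -0.4]
finger_gap: -0.0002
finger_force: 0.0
```

Call:
carry_out:
  translation:
    - [-0.0005,0,0]
    - [-0.001,0.0001,0]
    - [-0.0015,0.0002,0]
    - [-0.0015,0.0002,0]
    - [-0.0015,0.0002,0]
  twist: [0,0,0,0,0]

```text
clock: 23.82
ee_pos: [0.6326, 0.0503, 0.0307]
eef_rot: [0.058, 0.998, -0.0, 0.001]
ft_force: [5.1, -0.9, -2.4]
finger_gap: 0.0
finger_force: 2.5
```

Call:
carry_out:
  translation:
    - [-0.0005,0,0]
    - [-0.001,0.0001,0]
    - [-0.0015,0.0002,0]
    - [-0.0015,0.0002,0]
    - [-0.0015,0.0002,0]
  twist: [0,0,0,0,0]

```text
clock: 24.23
ee_pos: [0.6326, 0.0503, 0.0315]
eef_rot: [0.058, 0.998, -0.0, 0.003]
ft_force: [8.3, -0.3, -2.8]
finger_gap: -0.0001
finger_force: 4.1
```

The case stayed put under an 8 N side push, so it was already flush with the fence during the 15 N press. Retreating.

Call:
carry_out:
  translation:
    - [0.004,-0.0004,0]
    - [0.01,-0.001,0]
    - [0.02,-0.002,0.0]
    - [0.03,-0.003,0.02]
    - [0.03,-0.003,0.05]
  twist: [0,0,0,0,0]

```text
clock: 24.65
ee_pos: [0.6582, 0.0477, 0.0769]
eef_rot: [0.058, 0.998, 0.0, -0.004]
ft_force: [-0.1, -1.0, -0.2]
finger_gap: 0.0
finger_force: 0.0
```

Call:
carry_out:
  translation:
    - [0,-0.02,0.04]
    - [0,-0.05,0.07]
    - [0,-0.08,0.1]
    - [0,-0.11,0.1]
    - [0,-0.15,0.1]
  twist: [0,0,0,0,0]

```text
clock: 25.07
ee_pos: [0.6616, -0.1028, 0.184]
eef_rot: [0.057, 0.998, -0.0, 0.002]
ft_force: [0.8, -0.0, -0.7]
finger_gap: -0.0001
finger_force: 0.0
```

```bash
python3 - <<'E'
from h import *
fin('f2'); print(arm.get_obs()['ee_pos'],arm.get_obs()['clock'])
E
```

```text
top0 lid 523.1 -127.0 [66. 83.] yaw mod90 4.0 dock [[ -29.7 -195.5]] 770
f2top lid 519.5 8.7 [ 80. 233.] yaw mod90 70.5 dock [[-47.4 -60.9]] 2084
side0 lid 521.8 -125.8 [65. 83.] yaw mod90 2.7 dock [[ -31.  -194.4]] 631
f2side lid 571.2 54.6 [64. 82.] yaw mod90 84.3 dock [[-0.8 -9.8]] 442
[ 0.65990882 -0.10807293  0.18089832] 25.1667
```

The side view gives the same case pose as before the nudge (the arm covers the top view), so I'm handing in.

```bash
python3 -c "
from bench import arm
print(arm.finish_job())"
```

```text
the job is handed in; nothing more can be done
None
```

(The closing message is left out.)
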